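Close the stone polisher and throw its gear lever into the red notch

TASK

The stones are in the green stone polisher and the batch can start. First lower its lid gently until it is fully closed, leaving the gear lever in its middle (neutral) notch until then. Then push the black-knobbed lever out of the middle notch against its spring, throw it across to the notch with the red tab in front of it, and let it drop fully home there, lid still shut and the other things on the desk left as they are.

Things in the scene. Friction and masses are not known exactly. Their poses are not given: they have to be found in the camera images.
- tumbler: Green stone polisher, fixed: foot plate 245 x 190 x 12 mm (x -0.125 to 0.120), open chamber box at x -0.020 to 0.110, 170 mm wide, rim at z 0.168; before it a steel gear gate sloping 35 deg, facing -x and up: 64 x 128 x 5 mm, centre (-0.055, 0, 0.051). Origin on the desk under the machine's middle; -x is the operator (gate) side, y left, z up. Its yaw varies.
- lid (a joint): Lid angle, rad: 0 closed, 1.35 wide open. White frame with clear window, 8 mm thick, 172 mm wide, 150 mm from rear hinge to front edge; a friction hinge holds it at any angle (2 N at the edge moves it). Closed, its middle plane is at z 0.172 and its front edge overhangs the lever, 30 mm beyond and 88 mm above the knob's centre, so the knob is taken with the tool leaning 25 to 45 deg.
- lid_axle (a point): Centre of the lid's hinge axle, at (0.105, 0, 0.172) in the tumbler's frame; the axle runs along the tumbler's y. Axes as the tumbler's.
- lid_front (a point): Middle of the lid's front edge, mid-thickness, 150 mm from the axle; moves with the lid. Its z axis is the normal of the lid's outer face.
- lever_knob (a point): Centre of the lever's black ball knob, 28 mm diameter, on a 10 mm steel rod, 95 mm from the lever's pivot. The rod lies along this point's z axis, out of the gate, leaning 35 deg from vertical toward the operator. In the middle notch the knob is at (-0.075, 0, 0.080) in the tumbler's frame.
- tumbler_pivot (a point): The lever's pivot, hidden in the housing, at (-0.0205, 0, 0.002) in the tumbler's frame; does not move. Axes as the tumbler's.
- lever_swing (a joint): Sideways angle of the lever, rad: 0 middle notch, +0.40 left notch (tumbler +y), -0.40 right notch, stops at +-0.43. The swing axis lies up the slope of the gate (tumbler x and z: 0.819, 0.574). The knob is 37 mm left or right of the middle when in an outer notch.
- lever_nod (a joint): How far the lever is pushed out of its notch, rad: 0 home, 0.16 at the stop. A spring (3 to 6 N at the knob) pulls it home, down the slope toward the operator. To pass between notches push it up the slope (tumbler x, z: 0.819, 0.574) beyond 0.125, 12 mm at the knob. The notches have rounded mouths and 1.7 mm play to each side.
- tab_red: Red round tab, 22 mm diameter, 9 mm high, fixed on the foot plate in front of either the left or the right notch: it marks the notch to use. Origin under its centre, at (-0.105, +0.037 or -0.037, 0.012) in the tumbler's frame, axes as the tumbler's.
- tab_blue: Blue round tab like the red one, in front of the other outer notch: not to be used.
- label_roll: White roll of labels, 74 mm diameter, 30 mm high, bystander; origin under its centre.
- glue_bottle: White glue bottle with red nozzle, 38 mm diameter, 118 mm high, bystander; origin under its centre.
- egg_jasper: Red-brown stone egg, 44 mm diameter, 55 mm high, bystander; origin under its centre.
- loupe: Small folding loupe, 28 x 72 x 15 mm, bystander; origin under its centre.
- palm_septar: Flat yellow-brown palm stone, 52 x 64 x 21 mm, bystander; origin under its centre.

How it is judged (in metres and radians):
On the way, in this order (a step that is already met when the one before it is completed fails the run):
1. the lid is fully closed, the lever still home in its middle notch (value of joint lid below 0.035 rad and value of joint lever_nod below 0.05 rad and value of joint lever_swing between -0.07 and 0.07 rad), for 0.2 s.
2. the lever is home in the notch with the red tab, lid closed (value of joint lid below 0.035 rad and value of joint lever_nod below 0.05 rad and y of lever_knob in the frame of tab_red between -0.007 and 0.007 m), for 0.2 s.
At the end, for the whole second after the job is handed in: The lid is closed (lid joint under 0.035 rad), and the lever is at rest, home in its notch (lever_nod under 0.05 rad), in the notch of the red tab (knob within 7 mm of the tab along the tumbler's y) (all of step 2 and velocity of joint lever_swing between -0.05 and 0.05 rad/s); the robot touches nothing.
It fails at once if the lever is swung out of the middle notch while the lid is still open (value of joint lid above 0.12 rad and (value of joint lever_swing above 0.14 rad or value of joint lever_swing below -0.14 rad)).
It fails at once if the lid is slammed (closing faster than 3 rad/s) (velocity of joint lid below -3 rad/s).
It fails at once if a bystander is pushed more than 30 mm from its place (distance of any of label_roll, glue_bottle, egg_jasper, loupe, palm_septar from where it was at the start of the episode above 0.03 m).
It also fails if it takes over 48 s, if anything falls off the work surface, if the arm or the gripper's body presses on something with over 40 N, if the wrist force passes 120 N, or if a joint passes its speed limit or range.

ROBOT

A 6-joint arm with a two-finger parallel gripper is mounted at the origin on a cart in front of the work surface, level with it; the furniture and walls round the work are solid. World frame = base frame: x ahead of the robot, y to its left, z up, the work surface at z = 0. Lengths are in m, angles in degrees, forces in N, time in s.
With the tool pointing down it reaches from about 0.375 to 0.975 m from the base axis. Payload 3.8 kg.
Tool frame: the origin (TCP) lies on the centre line of the jaws, within the pads' length; the fingertips stand 22 mm ahead of it and the grasp point (between the pads) lies 3 mm ahead of it; z points along the fingers, y is the line along which they close (so a half turn about z gives the same grasp; the last joint's range is limited). The gripper opens to 88 mm and grips with 3 to 60 N. Pads are 18 mm wide; open, the fingers measure 123 mm over their backs; the gripper's body (75 mm by 187 mm) begins 45 mm behind the grasp point.
Start: joints at [-77.63, 15.12, 91.902, -0, 72.978, -2.114], TCP at [0.169, -0.654, 0.261] pointing down, gripper open.
Joint ranges: [-150.88, 150.88], [-54.13, 125.18], [17.81, 147.31], [-75.09, 255.09], [0, 152.58], [-146.25, 146.25]. Speed limits (degrees/s): [147.25, 147.25, 180, 180, 180, 180].

INTERFACE

Orientations are given as [roll, pitch, yaw] about the fixed x, y, z axes, in that order (R = Rz(yaw) Ry(pitch) Rx(roll)).
In Python, from plant import readout, vision, env gives the robot as it stands.
- The arm moves only by the shell command python3 -m inch 'ROWS' [OPENING]. ROWS is text: rows parted by semicolons, each of 4 numbers parted by spaces: the shift along the tool's x, y, z in mm, then the turn about the tool's z in degrees. In form: dx dy dz yaw; .... A call has 1 to 12 rows; each row is the pose to reach, as a shift and turn from the pose commanded when the call began, along the tool's axes at that moment; what a row does not reach only later rows make up. A row lasts 1/8 s, in which the tool goes at most 62.5 mm and 10.7 degrees, less where a joint would pass 70% of its speed; a pose out of reach is approached as far as the arm can. A call with a gripper value outside its range is refused whole. OPENING is the opening, from 0 (shut) to 1 (fully open), set as the call begins (- or left out, the last holds). The fingers move at their own pace and stop on an object; the grip force is fixed at half the most. Time passes only in rows, so rows that repeat a pose let the fingers close. It gives the time, the measured TCP pose, the force, the opening and the grip force at its end, in the units of the state.
- readout.get_obs(): the state, without advancing time (a new reading comes with each control period).
- vision.grab_frame(name): name is "scene" or "top"; returns (picture, depth): 480x640x3 uint8, red, green, blue; 480x640 float32, m along the optical axis (not along the pixel's ray), 0 where there is no reading.
- vision.calibration(name): a dict with "K" (3x3 intrinsics, pixels), "dist_coeffs" ([k1, k2, p1, p2, k3] as OpenCV has them; the pictures are not rectified), "R" (3x3) and "t" (3): a world point X has camera coordinates R X + t. Camera axes: x right, y down, z forward; pixel columns grow to the right and rows downward; lengths in m; the calibration is good to about 2 mm. A picture is of the moment at which its call begins. calibration takes no time and is no camera call.
- env.sign_off(): hands the job in; it is judged then, once.
The state is a dict: "clock": time; "joints": joint angles; "dq": joint speeds; "joint_torque": joint torques, N m; "tool_pos": TCP position; "orientation": TCP orientation; "force": force on the tool from outside, world axes, zero at the start; "torque": the same for the moment, N m; "finger_gap": finger opening in m; "grip_force": force on a finger pad.
Only numpy, scipy, OpenCV 4.12 (cv2) and the standard library are available. Lean on these libraries where they do the work, as an engineer would, in place of code of your own. Each camera call takes 0.05 s, during which the arm holds its last target. There are 200 camera calls.

## Working session

There is one attempt and no reset: what is moved stays moved. The work goes in short steps, Python scripts to look and compute and a shell command to move; the robot and the scene stay as the last step left them, time stands still between calls to the robot, and variables do not carry over. Pictures are saved under pics/ and viewed, at most 10 in all, crops included, and the job is handed in when it is done.

```bash
mkdir -p pics; ls
python3 - <<'E'
from plant import readout, vision
import cv2,numpy as np
for n in("scene","top"):
    p,d=vision.grab_frame(n); cv2.imwrite(f"pics/{n}0.png",p[:,:,::-1]); np.savez(f"{n}0.npz",p=p,d=d)
    c=vision.calibration(n); print(n,{k:np.round(v,4).tolist() for k,v in c.items()}, "cam",np.round(-np.array(c["R"]).T@np.array(c["t"]),3))
print(readout.get_obs())
E
```

```text
pics
scene {'K': [[502.7696, 0.0, 317.5959], [0.0, 502.7696, 235.4578], [0.0, 0.0, 1.0]], 'dist_coeffs': [-0.0098, 0.0, 0.0, 0.0, 0.0], 'R': [[-0.874, -0.4856, -0.0171], [-0.2877, 0.5455, -0.7871], [0.3915, -0.6831, -0.6165]], 't': [0.4951, 0.1957, 1.3256]} cam [-0.03   1.039  0.98 ]
top {'K': [[504.2295, 0.0, 319.4613], [0.0, 504.2295, 243.8697], [0.0, 0.0, 1.0]], 'dist_coeffs': [-0.0789, 0.0, 0.0, 0.0, 0.0], 'R': [[0.016, -0.9998, 0.015], [-0.9819, -0.0185, -0.1885], [0.1887, -0.0117, -0.982]], 't': [0.0753, 0.5447, 1.2088]} cam [0.305 0.1   1.289]
{'clock': 0.1, 'joints': array([-7.76305019e+01,  1.51650612e+01,  9.19725355e+01,  4.03219946e-04,
        7.29781545e+01, -2.11353577e+00]), 'dq': array([-0.06756353, -0.05630639, -0.25001541, -0.0319514 , -0.1052712 ,
       -0.0722103 ]), 'joint_torque': array([-2.93329913e-05, -5.03618717e+01, -3.58071506e+01,  7.31278374e-02,
        2.33835157e-02, -5.61240518e-05]), 'tool_pos': array([ 0.16869337, -0.6529656 ,  0.25951832]), 'orientation': array([-1.79884342e+02, -4.65392940e-03,  1.44829108e+01]), 'force': array([ 0.38875361, -0.51360088, -0.02773226]), 'torque': array([-0.00284057,  0.04829751,  0.00440824]), 'grip_force': 0.0, 'finger_gap': 0.08776084562509018}
```

View pics/scene0.png

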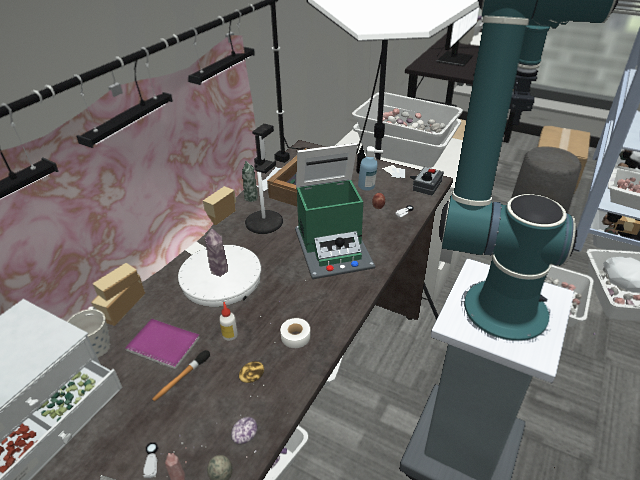

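View pics/top0.png

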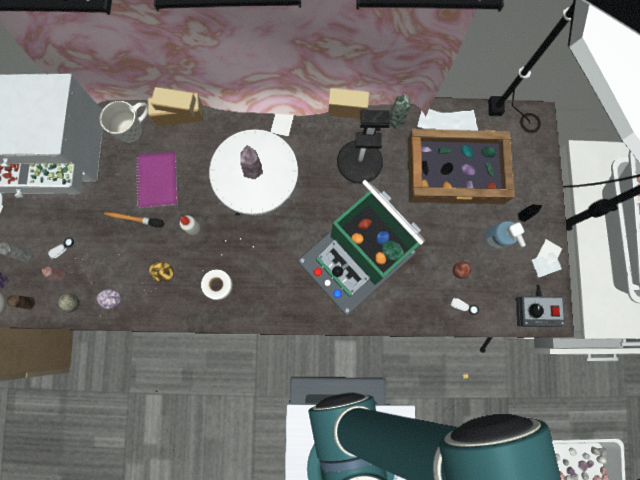

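The top view shows the machine at about (355,250), with red tab (318,272), blue tab (337,294), knob near (337,271) and the lid's front edge running roughly (367,183)-(421,241). The red tab is on the left (+y) side. The label roll is at (216,285), the egg at (461,270) and the loupe at (463,306).

```bash
cat > h.py <<'E'
import cv2,numpy as np
from plant import vision
def deproj(n,uv,d):
    c=vision.calibration(n);K=np.array(c["K"]);R=np.array(c["R"]);t=np.array(c["t"])
    uv=np.asarray(uv,float).reshape(-1,1,2)
    x=cv2.undistortPoints(uv,K,np.array(c["dist_coeffs"]))[:,0]
    P=np.c_[x,np.ones(len(x))]*np.asarray(d).reshape(-1,1)
    return (P-t)@R
def proj(n,X):
    c=vision.calibration(n);R=np.array(c["R"])
    return cv2.projectPoints(np.asarray(X,float).reshape(-1,1,3),cv2.Rodrigues(R)[0],np.array(c["t"]),np.array(c["K"]),np.array(c["dist_coeffs"]))[0][:,0]
E
python3 - <<'E'
from h import *
boxes={"top":(290,170,440,325),"scene":(285,135,385,285)}
big=[]
for n in("scene","top"):
    z=np.load(n+"0.npz");p=z["p"];d=z["d"];x0,y0,x1,y1=boxes[n]
    hsv=cv2.cvtColor(p,cv2.COLOR_RGB2HSV).astype(int);H,S,V=hsv[...,0],hsv[...,1],hsv[...,2]
    B=np.zeros(H.shape,bool);B[y0:y1,x0:x1]=1
    for nm,m in(("red",((H<6)|(H>174))&(S>180)&(V>120)),("blue",(H>100)&(H<125)&(S>150)&(V>100))):
        k,l,st,ce=cv2.connectedComponentsWithStats((m&B).astype(np.uint8))
        for i in range(1,k):
            if st[i,4]>15:
                q=l==i;X=deproj(n,np.argwhere(q)[:,::-1],d[q]);print(n,nm,st[i,4],ce[i].round(1),np.median(X,0).round(4))
    v,u=np.nonzero(B&(d>0));X=deproj(n,np.c_[u,v],d[v,u])
    g=(H[v,u]>60)&(H[v,u]<90)&(S[v,u]>100)
    print("green rim",np.percentile(X[g],[1,99],axis=0).round(3).tolist())
    w=(S[v,u]<40)&(V[v,u]>150)&(X[:,2]>.19);print("lid pts",w.sum())
    Y=X[w]; print(np.percentile(Y,[1,50,99],axis=0).round(3).tolist()); np.save(n+"_lid.npy",Y)
    c=cv2.resize(p[y0:y1,x0:x1],None,fx=3.6,fy=3.6,interpolation=cv2.INTER_CUBIC);big.append(cv2.resize(c,(400,560)))
cv2.imwrite("pics/crop.png",np.hstack(big)[:,:,::-1])
E
```

```text
scene red 27 [329.5 267.6] [0.4769 0.0895 0.0195]
scene blue 32 [354.3 263.3] [0.4219 0.0425 0.0202]
green rim [[0.431, -0.142, 0.017], [0.643, 0.079, 0.17]]
lid pts 148
[[0.501, -0.118, 0.19], [0.573, -0.064, 0.314], [0.627, -0.002, 0.317]]
top red 46 [317.3 271.4] [0.4789 0.0895 0.021 ]
top blue 99 [382.4 237. ] [ 0.5603 -0.0705  0.0658]
top blue 57 [336.9 293.2] [0.4239 0.0384 0.0195]
green rim [[0.434, -0.138, 0.028], [0.646, 0.075, 0.172]]
lid pts 488
[[0.501, -0.123, 0.191], [0.568, -0.063, 0.314], [0.628, -0.0, 0.319]]
```

View pics/crop.png

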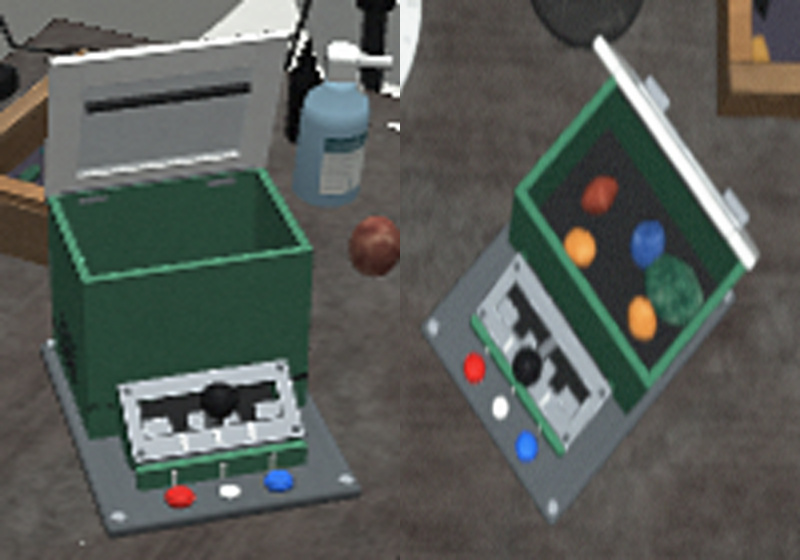

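The tabs are 73.7 mm apart (74 expected) and at z about 0.020 (0.021 expected). Red is on the left (+y). Next I refine the pose and work out the first move.

```bash
cat >> h.py <<'E'
from scipy.spatial.transform import Rotation as Rn
from plant import readout
try: O,YAW=np.load("frame.npy")[:2],np.load("frame.npy")[2]
except Exception: pass
def T(p):  # tumbler->world
    c,s=np.cos(YAW),np.sin(YAW);return np.array([O[0]+c*p[0]-s*p[1],O[1]+s*p[0]+c*p[1],p[2]])
def Ti(p):
    c,s=np.cos(YAW),np.sin(YAW);a,b=p[0]-O[0],p[1]-O[1];return np.array([c*a+s*b,-s*a+c*b,p[2]])
def go(p,yaw=None):
    o=readout.get_obs();R=Rn.from_euler("xyz",o["orientation"],degrees=True)
    d=R.inv().apply(T(p)-o["tool_pos"])*1000
    dy=0 if yaw is None else -((yaw-o["orientation"][2]+180)%360-180)
    print("from",Ti(o["tool_pos"]).round(4),"rows",d.round(1),round(dy,1),"F",o["force"].round(1))
E
python3 - <<'E'
from h import *
for n in("scene","top"):
    Y=np.load(n+"_lid.npy");Y=Y[(Y[:,2]>.295)&(Y[:,2]<.33)]
    v=cv2.fitLine(Y[:,:2].astype(np.float32),cv2.DIST_HUBER,0,.01,.01).ravel();print(n,len(Y),"yaw",np.degrees(np.arctan2(v[1],v[0]))-90,Y.max(0))
r=(np.array([.4769,.0895])+[.4789,.0895])/2;b=(np.array([.4219,.0425])+[.4239,.0384])/2
print("yaw tabs",np.degrees(np.arctan2(*(r-b)[::-1]))-90)
# fit pose: rim edges of green box via mask (top & scene)
for n in("scene","top"):
    z=np.load(n+"0.npz");p,d=z["p"],z["d"];H,S,V=np.moveaxis(cv2.cvtColor(p,cv2.COLOR_RGB2HSV).astype(int),2,0)
    v,u=np.nonzero((H>60)&(H<90)&(S>90)&(d>0));X=deproj(n,np.c_[u,v],d[v,u]);X=X[(abs(X[:,2]-.168)<.005)&(X[:,0]>.4)&(X[:,0]<.7)&(abs(X[:,1])<.2)]
    rc=cv2.minAreaRect(X[:,:2].astype(np.float32));print(n,len(X),np.round(rc[0],4),np.round(rc[1],4),rc[2],"z",X[:,2].mean())
    # dark knob
    B=(V<45)&(d>0);v,u=np.nonzero(B);X=deproj(n,np.c_[u,v],d[v,u]);X=X[(X[:,2]>.078)&(X[:,2]<.1)&(X[:,0]>.42)&(X[:,0]<.53)&(X[:,1]>-.05)&(X[:,1]<.1)];print("knob",len(X),X.mean(0).round(4))
E
```

```text
scene 120 yaw -47.549557 [6.25219285e-01 4.23417360e-04 3.17806564e-01]
top 370 yaw -47.307224 [0.62514021 0.00197255 0.31998444]
yaw tabs -48.27284019198931
scene 338 [ 0.5507 -0.0445] [0.169  0.1328] 42.1396369934082 z 0.16705679098712953
knob 63 [0.4688 0.0461 0.0871]
top 553 [ 0.5471 -0.0405] [0.1691 0.1132] 42.53165817260742 z 0.16865301618939052
knob 67 [0.4701 0.0417 0.0917]
```

Run:
```python
import numpy as np; np.save("frame.npy",[.5206,-.0118,np.radians(-47.6)])
from h import *
go([.14,0,.42],132.4)
```

```text
from [ 0.2362 -0.6922  0.2595] rows [ 566.6 -409.4 -159.6] -117.9 F [ 0.4 -0.5 -0. ]
```

```bash
python3 -m inch '0 0 -55 0; 0 0 -110 0; 0 0 -160 0; 50 -36 -160 0; 100 -72 -160 0; 150 -108 -160 0; 200 -144 -160 0; 250 -180 -160 0; 300 -217 -160 0; 350 -253 -160 0; 400 -289 -160 0; 400 -289 -160 0' 0.1
python3 -m inch '40 -30 0 -10; 80 -60 0 -20; 120 -90 0 -30; 150 -110 0 -40; 167 -120 0 -50; 167 -120 0 -60; 167 -120 0 -70; 167 -120 0 -80; 167 -120 0 -90; 167 -120 0 -100; 167 -120 0 -110; 167 -120 0 -118'
python3 -c "
from h import *
import cv2
go([.129,0,.40],132.4); print(readout.get_obs()['joints'].round(1), readout.get_obs()['orientation'])"
```

```text
clock: 1.6
tool_pos: [0.4858, -0.2701, 0.42]
orientation: [-179.9, -0.0, 14.8]
force: [-0.2, -0.4, 0.4]
finger_gap: 0.0085
grip_force: 0.0
clock: 3.1
tool_pos: [0.6149, -0.1172, 0.4202]
orientation: [-179.9, -0.0, 132.7]
force: [-0.7, -0.1, -0.3]
finger_gap: 0.0087
grip_force: 0.0
from [ 0.1415 -0.0014  0.4202] rows [12.4  1.5 20.2] 0.3 F [-0.7 -0.1 -0.3]
[-13.1   6.7  85.3  -0.   88.  -55.7] [-1.79935997e+02 -3.08837728e-02  1.32683689e+02]
```

```bash
python3 -m inch '0 1 -0 0; 0 1 55 0; 0 1 108 0; 0 1 108 0'
python3 - <<'E'
from h import *
go([.129,0,.312],132.4);p=Ti(readout.get_obs()["tool_pos"])
for t in np.arange(1.35,-.01,-.075):
    c,s=np.cos(t),np.sin(t);x=.114-.12*c+.004*s;z=.194+.12*s+.004*c
    print(round(t,3),round((p[0]-x)*1000,1),round((p[2]-z)*1000,1))
E
```

```text
clock: 3.6
tool_pos: [0.6129, -0.115, 0.3067]
orientation: [-179.6, -0.5, 132.3]
force: [-0.6, 0.4, 0.7]
finger_gap: 0.009
grip_force: 0.0
from [ 0.1384 -0.0014  0.3067] rows [ 9.5  1.4 -5.3] -0.1 F [-0.6  0.4  0.7]
1.35 46.8 -5.3
1.275 55.6 -3.3
1.2 64.2 -0.6
1.125 72.6 2.7
1.05 80.7 6.6
0.975 88.5 11.1
0.9 95.9 16.2
0.825 102.9 21.8
0.75 109.5 27.9
0.675 115.6 34.5
0.6 121.2 41.6
0.525 126.3 49.1
0.45 130.7 56.9
0.375 134.6 65.0
0.3 137.9 73.4
0.225 140.5 82.0
0.15 142.5 90.8
0.075 143.8 99.7
0.0 144.4 108.7
```

```bash
python3 -m inch '20 0 -5 0; 35 0 -5 0; 46 0 -5 0; 55 0 -3 0; 64 0 -1 0; 72 0 3 0; 80 0 7 0; 88 0 11 0; 96 0 16 0; 103 0 22 0; 109 0 28 0; 109 0 28 0'
python3 - <<'E'
from h import *
go([.114-.12*np.cos(.75)+.003,0,.194+.12*np.sin(.75)+.003])
p,d=vision.grab_frame("scene");cv2.imwrite("pics/s1.png",cv2.resize(p[80:300,230:480],None,fx=2.4,fy=2.4)[:,:,::-1])
E
```

```text
clock: 5.1
tool_pos: [0.5417, -0.0342, 0.2837]
orientation: [-179.9, -0.1, 132.5]
force: [0.8, 0.5, -0.2]
finger_gap: 0.009
grip_force: 0.0
from [0.0307 0.0004 0.2837] rows [ 1.5 -0.4  4.9] 0 F [ 0.8  0.5 -0.2]
```

View pics/s1.png

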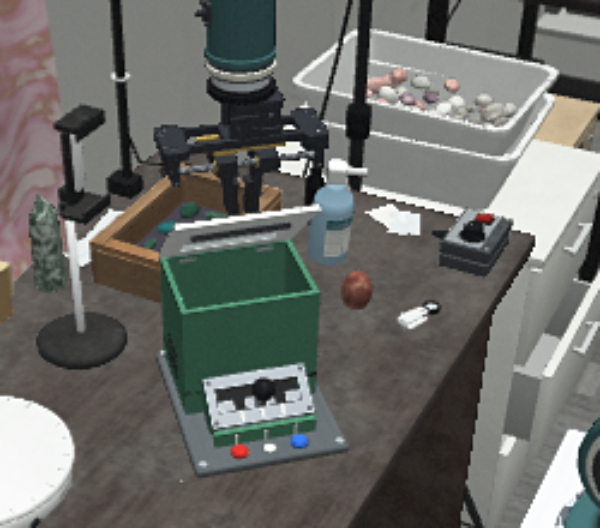

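```bash
python3 -m inch '2 0 5 0; 8 0 12 0; 14 0 19 0; 19 0 26 0; 23 0 34 0; 27 0 42 0; 30 0 50 0; 33 0 59 0; 35 0 68 0; 36 0 77 0; 37 0 84 0; 37 0 84 0' 
python3 -m inch '0 0 2 0; 0 0 4 0; 0 0 4 0'; python3 -c "from h import *;go([-.006,0,.198])"
```

```text
clock: 6.65
tool_pos: [0.517, -0.0073, 0.1997]
orientation: [-179.9, -0.1, 132.5]
force: [1.0, -1.1, 0.1]
finger_gap: 0.0089
grip_force: 0.0
clock: 7.02
tool_pos: [0.5178, -0.0074, 0.1983]
orientation: [180.0, 0.0, 132.5]
force: [-3.2, 0.5, 7.6]
finger_gap: 0.0087
grip_force: 3.8
from [-0.0052  0.0009  0.1983] rows [ 0.8 -0.9  0.3] 0 F [-3.2  0.5  7.6]
```

```bash
python3 -m inch '0 0 2 0; 0 0 2 0; 0 0 0 0; 0 0 -40 0; 0 0 -80 0; 60 0 -80 0; 120 0 -80 0; 127 -1 -80 0; 127 -1 -30 0; 127 -1 20 0; 127 -1 70 0; 127 -1 70 0' 0.14
python3 -c "
from h import *
p,d=vision.grab_frame('scene');cv2.imwrite('pics/s2.png',cv2.resize(p[100:300,250:450],None,fx=3,fy=3)[:,:,::-1])
go([-.1,0,.091],132.4);print(Ti(readout.get_obs()['tool_pos']))"
```

```text
clock: 8.52
tool_pos: [0.4278, 0.0845, 0.1228]
orientation: [-179.5, -0.3, 132.5]
force: [-0.5, -0.3, 0.1]
finger_gap: 0.0123
grip_force: 0.0
from [-0.1325 -0.0016  0.1255] rows [-32.5   1.7  34.4] 0.1 F [ 0.2 -0.3 -0.5]
[-0.13246453 -0.00159567  0.12551809]
```

View pics/s2.png

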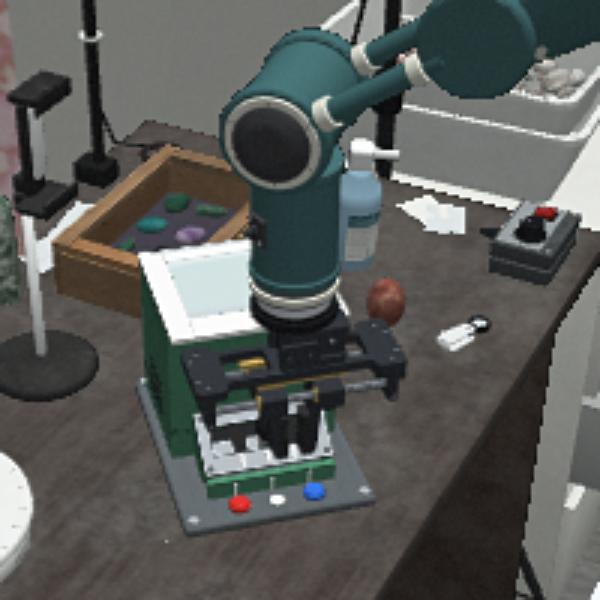

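The lid is closed flat and the fingers stand in front of the knob. I descend and approach it.

```bash
python3 -m inch '0 2 17 0; 0 2 34 0; 0 2 34 0; -15 2 34 0; -28 2 34 0; -30 2 34 0; -30 2 34 0'
python3 -c "from h import *;go([-.0967,0,.091],132.4)"
python3 -m inch '-2 0 0 0; -4 0 0 0; -6 0 0 0; -7 0 0 0; -7 0 0 0'
python3 -c "from h import *;go([-.0858,0,.091],132.4)"
```

```text
clock: 9.45
tool_pos: [0.4532, 0.0645, 0.0929]
orientation: [180.0, -0.0, 132.4]
force: [-0.5, 0.1, -0.4]
finger_gap: 0.0123
grip_force: 0.0
from [-0.1018  0.0016  0.0929] rows [-5.1 -1.6  1.9] 0.0 F [-0.5  0.1 -0.4]
clock: 10.07
tool_pos: [0.4576, 0.0597, 0.0927]
orientation: [180.0, -0.0, 132.5]
force: [-0.3, 0.5, 0.4]
finger_gap: 0.0126
grip_force: 0.0
from [-0.0952  0.0017  0.0927] rows [-9.4 -1.7  1.7] 0.1 F [-0.3  0.5  0.4]
```

```bash
python3 -m inch '-1 -2 0 0; -3 -2 0 0; -4 -2 0 0; -4 -2 0 0'
python3 -m inch '-1 0 0 0; -2 0 0 0; -4 0 0 0; -4 0 0 0'
python3 -m inch '-1 0 0 0; -2 0 0 0; -4 0 0 0; -4 0 0 0'
python3 - <<'E'
from h import *
go([-.0858,0,.091])
p,d=vision.grab_frame('top');cv2.imwrite('pics/t3.png',cv2.resize(p[200:330,270:440],None,fx=4,fy=4,interpolation=cv2.INTER_CUBIC)[:,:,::-1])
E
```

```text
clock: 10.58
tool_pos: [0.4582, 0.0557, 0.0926]
orientation: [-180.0, -0.1, 132.5]
force: [-2.8, 3.8, 2.6]
finger_gap: 0.0121
grip_force: 2.1
clock: 11.08
tool_pos: [0.4601, 0.0541, 0.0931]
orientation: [-180.0, -0.3, 132.4]
force: [-9.1, 8.9, 9.5]
finger_gap: 0.0125
grip_force: 7.0
clock: 11.58
tool_pos: [0.4626, 0.0517, 0.0936]
orientation: [-180.0, -0.3, 132.4]
force: [-10.1, 12.2, 14.5]
finger_gap: 0.012
grip_force: 9.2
from [-0.086   0.      0.0936] rows [-0.2  0.   2.6] 0 F [-10.1  12.2  14.5]
```

View pics/t3.png

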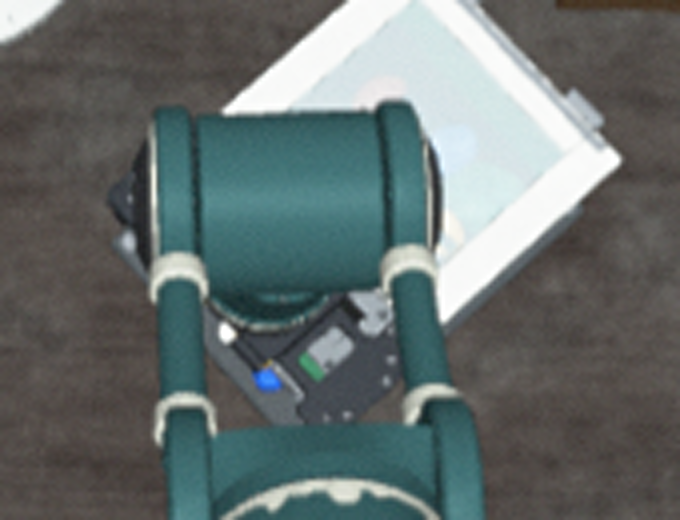

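```bash
python3 -m inch '0 0 -2 0; 0 0 -4 0; 0 0 -6 0; 0 0 -6 0'
python3 -c "from h import *;go([-.0832,0,.098])"
python3 -m inch '-1 0 -1 0; -2 0 -2 0; -2 0 -2 0'
python3 -c "from h import *;go([-.0832,0,.098])"
```

```text
clock: 12.12
tool_pos: [0.4634, 0.0495, 0.0982]
orientation: [-179.9, -0.1, 132.5]
force: [-3.5, 3.4, -1.9]
finger_gap: 0.0119
grip_force: 2.6
from [-0.0838 -0.0009  0.0982] rows [-0.6  0.9  0.2] 0 F [-3.5  3.4 -1.9]
clock: 12.5
tool_pos: [0.4655, 0.0479, 0.1006]
orientation: [-180.0, -0.0, 132.5]
force: [-2.3, 3.9, -3.0]
finger_gap: 0.012
grip_force: 2.4
from [-0.0812 -0.0005  0.1006] rows [2.  0.5 2.6] 0 F [-2.3  3.9 -3. ]
```

```bash
python3 -m inch '-1 2 0 0; -1 4 0 0; -1 7 0 0; -1 10 0 0; -1 10 0 0'
python3 -c "
from h import *;go([-.08,.01,.1]);o=readout.get_obs();print(Rn.from_euler('z',-YAW).apply(o['force']).round(1))"
```

```text
clock: 13.12
tool_pos: [0.474, 0.0545, 0.101]
orientation: [180.0, -0.0, 132.5]
force: [-3.3, 5.0, -1.2]
finger_gap: 0.0122
grip_force: 2.7
from [-0.0804  0.0103  0.101 ] rows [-0.4 -0.3  1. ] 0 F [-3.3  5.  -1.2]
[-6.   0.9 -1.2]
```

```bash
python3 -m inch '0 3 0 0; -1 6 1 0; -1 9 1 0; -1 12 2 0; -2 15 2 0; -2 15 2 0'
python3 -c "
from h import *;go([-.08,.025,.1]);o=readout.get_obs();print(Rn.from_euler('z',-YAW).apply(o['force']).round(1))"
```

```text
clock: 13.88
tool_pos: [0.4867, 0.0635, 0.0994]
orientation: [179.9, -0.0, 132.5]
force: [-2.4, 4.9, -1.3]
finger_gap: 0.0122
grip_force: 3.1
from [-0.0784  0.0257  0.0994] rows [ 1.6 -0.7 -0.6] 0 F [-2.4  4.9 -1.3]
[-5.2  1.5 -1.3]
```

```bash
python3 -m inch '0 3 1 0; -1 6 1 0; -1 9 2 0; -2 11 3 0; -2 11 3 0; -2 11 3 0'
python3 - <<'E'
from h import *;go([-.08,.037,.1]);o=readout.get_obs();print(Rn.from_euler('z',-YAW).apply(o['force']).round(1))
p,d=vision.grab_frame('scene');cv2.imwrite('pics/s4.png',cv2.resize(p[180:300,270:410],None,fx=4,fy=4,interpolation=cv2.INTER_CUBIC)[:,:,::-1])
E
```

```text
clock: 14.62
tool_pos: [0.4965, 0.0695, 0.0965]
orientation: [179.9, -0.0, 132.5]
force: [-2.9, 7.2, -0.2]
finger_gap: 0.0123
grip_force: 3.4
from [-0.0763  0.037   0.0965] rows [ 3.7 -0.  -3.5] 0 F [-2.9  7.2 -0.2]
[-7.3  2.7 -0.2]
```

View pics/s4.png

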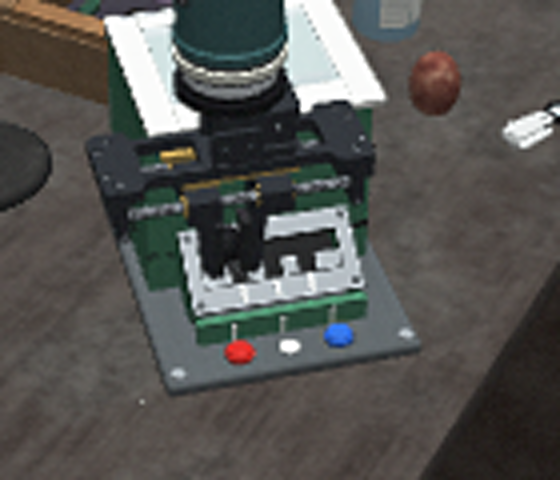

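```bash
python3 -m inch '2 0 1 0; 4 0 3 0; 6 0 4 0; 8 0 5 0; 10 0 7 0; 12 0 8 0; 14 0 8 0; 14 0 8 0'
python3 - <<'E'
from h import *;go([-.09,.037,.089]);o=readout.get_obs();print(Rn.from_euler('z',-YAW).apply(o['force']).round(1))
E
```

```text
clock: 15.68
tool_pos: [0.4866, 0.0786, 0.0881]
orientation: [180.0, 0.1, 132.5]
force: [0.4, -0.3, -0.4]
finger_gap: 0.0121
grip_force: 0.0
from [-0.0897  0.0358  0.0881] rows [ 0.3  1.2 -0.9] 0 F [ 0.4 -0.3 -0.4]
[ 0.5  0.1 -0.4]
```

```bash
python3 -m inch '15 0 0 0; 35 0 0 0; 50 0 0 0; 60 0 -40 0; 70 0 -90 0; 80 0 -150 0; 110 -50 -150 0; 140 -100 -150 0; 160 -150 -150 0; 160 -200 -150 0; 160 -200 -150 0'
python3 - <<'E'
from h import *
im=[]
for n,(x0,y0,x1,y1) in(("scene",(285,165,385,285)),("top",(295,190,425,320))):
    p,d=vision.grab_frame(n);im.append(cv2.resize(p[y0:y1,x0:x1],(400,480),interpolation=cv2.INTER_CUBIC))
    for nm,k in (("home L",T([-.0707,.037,.0738])),("nod L",T([-.0610,.037,.0806]))): print(n,nm,proj(n,k).round(1))
    H,S,V=np.moveaxis(cv2.cvtColor(p,cv2.COLOR_RGB2HSV).astype(int),2,0)
    v,u=np.nonzero((V<45)&(d>0));X=deproj(n,np.c_[u,v],d[v,u]);Y=np.array([Ti(a) for a in X])
    m=(Y[:,2]>.07)&(Y[:,2]<.1)&(Y[:,0]>-.1)&(Y[:,0]<-.035)&(abs(Y[:,1])<.07);print(m.sum(),Y[m].mean(0).round(4),"px",u[m].mean(),v[m].mean())
cv2.imwrite("pics/f.png",np.hstack(im)[:,:,::-1])
E
```

```text
clock: 17.05
tool_pos: [0.2286, 0.0612, 0.2373]
orientation: [179.9, 0.1, 132.4]
force: [0.2, -0.3, 0.8]
finger_gap: 0.0126
grip_force: 0.0
scene home L [[326.4 245.8]]
scene nod L [[325.5 241.8]]
64 [-0.0731  0.0372  0.0802] px 326.46875 244.546875
top home L [[327.3 259.6]]
top nod L [[330.4 256.6]]
65 [-0.0692  0.0357  0.0851] px 328.24615384615385 258.87692307692305
```

View pics/f.png

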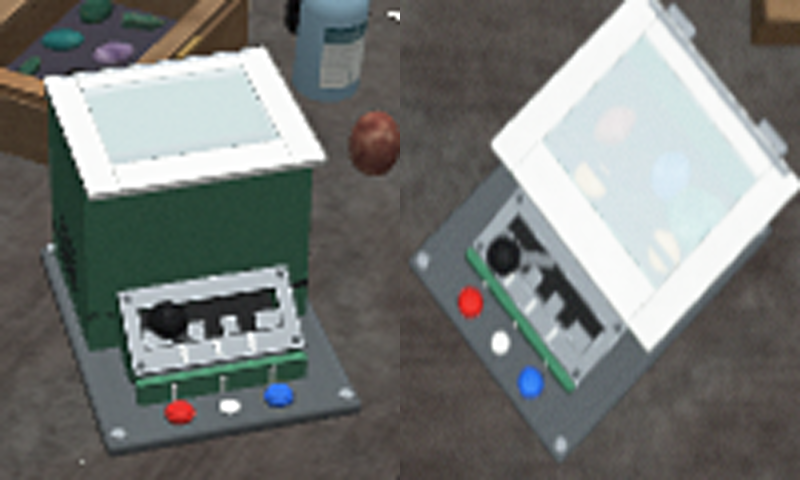

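The knob sits at tumbler (-0.0705, 0.037, 0.073), which matches home in the left (red) notch. I check the lid height by depth and hand in if it is flat.

Run:
```python
from h import *
from plant import env
zs=[]
for n in("scene","top"):
    p,d=vision.grab_frame(n)
    for x in(-.037,.09):
        z=[]
        for y in(-.06,-.03,0,.03,.06):
            u,v=proj(n,T([x,y,.176]))[0].round().astype(int);z.append(deproj(n,[[u,v]],[d[v,u]])[0,2])
        zs.append(np.median(z))
print(np.round(zs,4)); tilt=max(zs[0]-zs[1],zs[2]-zs[3])/.127;print("tilt",tilt)
if tilt<.028: print(env.sign_off())
```

```text
[0.1759 0.1762 0.1774 0.1739]
tilt 0.02752474809052971
the job is handed in; nothing more can be done
None
```

The job is handed in: the lid is closed and the lever sits home in the left notch with the red tab. My last depth check put the lid's tilt at 0 rad from one camera and 0.028 rad from the other, against the 0.035 limit, and no verdict came back.

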